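# Clamp a pipe with a lever bolt

## Task

Clamp the pipe down in its bench fixture: using its open lever as a crank, screw the lever bolt in clockwise until it is snug on the pipe (firm, but not forced), then fold the lever down until it is fully closed, and let go. Leave the pipe lying where it is, do not crush it, and leave the other things on the desk alone.

Things in the scene. Friction and masses are not known exactly. Their poses are not given: they have to be found in the camera images.
- fixture: Grey steel clamp fixture, bolted down: base plate 164 x 120 mm, 12 mm thick, two posts and a cross beam 136 x 44 mm whose top is 108 mm above the desk, with a steel boss (34 mm across, top at 114 mm) for the bolt. Origin: centre of the base's underside, on the bolt's vertical axis. Its x axis runs along the beam, its y axis along the pipe.
- pipe: Plain white pipe, 34 mm across, 300 mm long, 450 g, lying loose in a V cradle under the beam. Origin: on its axis at mid-length; y along the pipe. The height of the cradle differs from start to start.
- lever_tip (a point): Middle of the free end of the bolt's aluminium lever, 90 mm from its pivot. The lever is a straight bar 10 mm thick (its x), 22 mm wide (its y) and 90 mm long (its z, pivot to end). Open, it leans outwards at 0.65 rad from upright, its end 72 mm above the pivot and 54 mm out from the bolt's axis; pushed sideways there it serves as the crank that turns the bolt. Its y axis is always level.
- lever_pivot (a point): Centre of the lever's pivot, in the bolt's head on the bolt's axis, 145 mm above the desk at the start; it goes down with the bolt. Axes as for lever_tip.
- screw (a joint): Turn of the bolt, rad: 0 at first, growing clockwise seen from above; 20 mm down per full turn. The thread drags evenly (about 0.3 N m, 5 to 6 N pushing near the lever's end) until the foot meets the pipe, after 1.0 to 2.8 rad (differs each time), then stiffens. Snug: it takes about 2.2 times that drag (1.9 to 2.5); tighter than 3 times, the pipe is crushed when the lever closes. Stays where it is left.
- lever (a joint): Fold of the lever about its pivot, rad: 0 open (leaning outwards), 0.9 fully closed against its stop, lying level and pointing outwards, clear above the beam. A stiff cam: it takes about 0.2 N m all the way, so push it outwards first and then press down on its end part (4 to 8 N). It pushes the foot another 0.35 mm onto the pipe, and stays where it is left.
- tray: Bystander: open blue plastic tray 130 x 120 x 50 mm. Origin: centre of its underside.
- offcut: Bystander: white pipe offcut standing on end, 34 mm across, 70 mm tall. Origin: centre of its underside.
- jar: Bystander: clear jar with a black cap, 64 mm across, 80 mm tall. Origin: centre of its underside.
- scraper: Bystander: scraper about 200 mm long lying flat. Origin: under its middle.
There are look-alikes about, which are no part of the job. Of the things like the fixture, leave any that is purple; of the rest the larger one is meant.

How it is judged:
By the outcome, as a careful person would: the job done as asked, in the order asked, and still so for the second after the job is handed in, with the robot touching nothing.
It also fails if it takes over 54 s, if anything falls off the work surface, if the arm or the gripper's body presses on something with over 40 N, if the wrist force passes 120 N, or if a joint passes its speed limit or range.

## Robot

A 7-joint arm with a two-finger parallel gripper is mounted at the origin on the work surface. World frame = base frame: x ahead of the robot, y to its left, z up, the work surface at z = 0. Lengths are in m, angles in rad, forces in N, time in s.
With the tool pointing down it reaches from about 0.425 to 0.875 m from the base axis. Payload 4.7 kg.
Tool frame: the origin (TCP) lies midway between the tips of the shut fingers; the grasp point (between the pads) lies 19 mm behind it (grip_point_offset is the distance from the TCP to the grasp point, in m); z points along the fingers, y is the direction in which the jaws open and shut (so a half turn about z gives the same grasp; the last joint's range is limited). The gripper opens to 85 mm and grips with 20 to 120 N. Pads are 22 mm wide; open, the fingers measure 114 mm over their backs; the gripper's body (76 mm by 85 mm) begins 54 mm behind the grasp point. The pads swing forward as they close: fully open they stand 13 mm farther back than shut.
Start: joints at [0.014, 0.321, -0.07, 1.45, 0.023, 1.371, -0.057], TCP at [0.65, -0, 0.231] pointing down, gripper open.
Joint ranges: [-2.86, 2.86], [-0.3, 2.09], [-1.38, 1.24], [0.06, 2.45], [-1.56, 4.7], [0.09, 2.05], [-2.69, 2.69]. Speed limits (rad/s): [2.57, 2.57, 3.14, 3.14, 3.14, 3.14, 3.14].

## Interface

Orientations are given as a rotation vector (axis times angle).
In Python, from plant import move_pose, move_linear, set_joints, move_gripper, sleep, solve_ik, read_state, camera, MotionError, sign_off, grip_point_offset gives the robot as it stands. Calls block until the motion is done:
- move_pose(position, orientation): joint-space move of the TCP to a pose.
- move_linear(position, rotation=None, speed=0.15, max_force=None): straight line of the TCP; rotation=None keeps the orientation; speed is the mean speed in m/s. With max_force (N) it stops when the force on the tool has changed by that much, and returns True; else False.
- set_joints(angles): joint-space move.
- move_gripper(opening, effort=None): finger opening in m; effort is the grip in N (None keeps the last); returns when the fingers have stopped.
- sleep(seconds).
- solve_ik(position, orientation): joint angles nearest the present ones, or None.
- read_state(): the state.
- camera(name): name is "scene" or "side" or "wrist"; returns a dict with "color" (420x560x3 uint8, blue, green, red), "K" (3x3 intrinsics, pixels), "R" (3x3) and "t" (3): a world point X has camera coordinates R X + t. Camera axes: x right, y down, z forward; pixel columns grow to the right and rows downward; lengths in m; the calibration is good to about 2 mm. A picture is of the moment at which its call begins. There is no depth.
A pose or a line that the arm cannot do raises MotionError and nothing moves.
- sign_off(): hands the job in, once; it reports no verdict.
The state is a dict: "t": time; "joint_positions": joint angles; "qd": joint speeds; "joint_efforts": joint torques, N m; "eef_pos": TCP position; "tcp_rot": TCP orientation; "ft_force": force on the tool from outside, world axes, zero at the start; "torque": the same for the moment, N m; "finger_gap": finger opening in m.
Only numpy, scipy, OpenCV 4.12 (cv2) and the standard library are available. Lean on these libraries where they do the work, as an engineer would, in place of code of your own. Each camera call takes 0.05 s, during which the arm holds its last target. There are 200 camera calls.

## Working session

There is one attempt and no reset: what is moved stays moved. The work goes in short steps, each a Python script; the robot and the scene stay as the last script left them, time stands still between calls to the robot, and variables do not carry over. Pictures are saved under pics/ and viewed, about 8 in all and at most 12, crops included, and the job is handed in when it is done.

```bash
ls; mkdir -p pics; python3 - <<'E'
from plant import *
import cv2,numpy as np
for n in("scene","side"):
    c=camera(n); cv2.imwrite(f"pics/{n}0.png",cv2.resize(c["color"],(800,600),interpolation=cv2.INTER_CUBIC)); np.savez(f"pics/{n}0.npz",**c)
    print(n,c["K"].tolist(),(-c["R"].T@c["t"]).round(3),c["R"][2].round(2))
s=read_state();print(s["t"],s["ft_force"],s["tcp_rot"],grip_point_offset)
E
```

```text
pics
scene [[412.99153979298114, 0.0, 281.40898626642803], [0.0, 412.99153979298114, 213.05373232724244], [0.0, 0.0, 1.0]] [ 1.403 -0.011  0.763] [-0.82  0.01 -0.58]
side [[542.4544926554308, 0.0, 274.5199444662332], [0.0, 542.4544926554308, 206.6218221728711], [0.0, 0.0, 1.0]] [ 0.081 -0.869  1.38 ] [ 0.29  0.55 -0.79]
0.1 [ 0.64074106 -0.17047273  0.15609009] [-2.22053368e+00 -2.22072732e+00  1.97631350e-03] 0.0187
```

View pics/scene0.png

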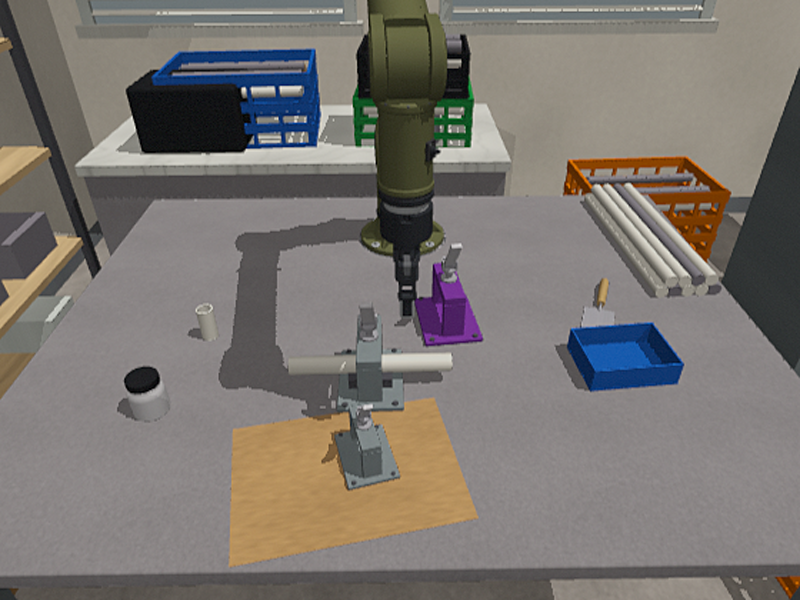

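View pics/side0.png

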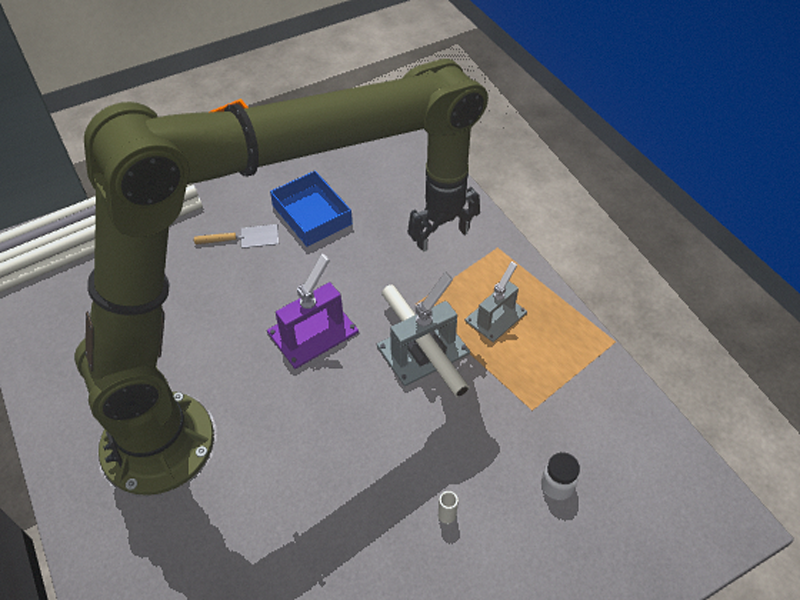

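Fixture candidates in the side picture are purple (312,320), grey with the pipe (425,335) and small grey on the board (500,308). The larger grey one holding the pipe fits: scene (370,360). I'll confirm it in an enlarged crop.

```bash
python3 - <<'E'
import cv2,numpy as np
a=np.load("pics/side0.npz")["color"][180:285,255:355]; b=np.load("pics/scene0.npz")["color"][200:300,195:325]
A=cv2.resize(a,None,fx=4,fy=4,interpolation=cv2.INTER_CUBIC);B=cv2.resize(b,None,fx=3,fy=3,interpolation=cv2.INTER_CUBIC)
o=np.zeros((420,800,3),np.uint8);o[:,:400]=A;o[:300,405:795]=B
cv2.imwrite("pics/crop1.png",o)
E
```

```text
(no output)
```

View pics/crop1.png

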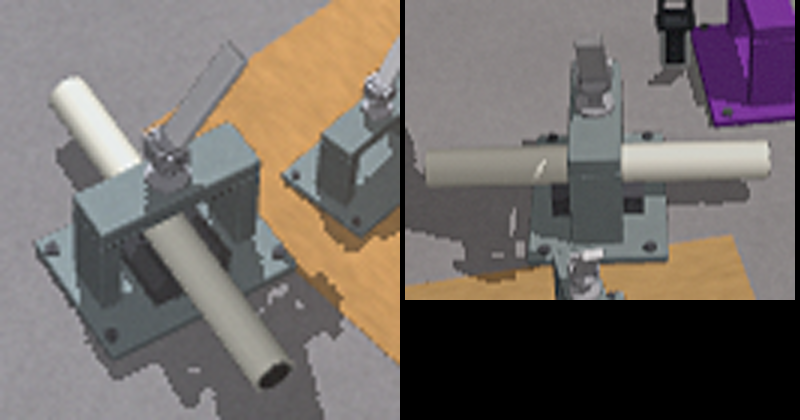

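The crop confirms it: the large grey fixture with the pipe under its beam. In the crop, the side view has the lever end at (238,52) and the head at (167,148). The scene view has the end at (590,42) and the head at (597,95). The small grey one stands on the board behind it. Next I triangulate and fit the fixture.

```bash
cat > h.py <<'E'
import numpy as np
from scipy.optimize import least_squares
def proj(c,X):
    p=c["K"]@(c["R"]@np.asarray(X)+c["t"]); return p[:2]/p[2]
def tri(obs):
    return least_squares(lambda X:np.concatenate([proj(c,X)-uv for c,uv in obs]),[.65,0,.1])
E
python3 - <<'E'
from h import *
S=np.load("pics/side0.npz");C=np.load("pics/scene0.npz")
s=lambda x,y:np.array([255+x/4,180+y/4]); c=lambda x,y:np.array([195+(x-405)/3,200+y/3])
for n,a,b in [("tip",(238,52),(590,42)),("piv",(165,150),(597,95)),("pipeA",(65,90),(428,168)),("pipeB",(273,375),(768,160)),]:
    r=tri([(S,s(*a)),(C,c(*b))]);print(n,r.x.round(4),r.cost.round(2))
pts=[(S,s(*p),z) for p,z in [((35,243),.012),((113,355),.012),((295,266),.012),((75,195),.108),((97,235),.108),((238,122),.108),((262,160),.108)]]
def ray(cam,uv,z):
    d=cam["R"].T@np.linalg.inv(cam["K"])@[*uv,1];o=-cam["R"].T@cam["t"];return o+d*(z-o[2])/d[2]
for p in pts: print(ray(*p).round(4))
for p,z in [((527,260),.012),((668,260),.012),((572,163),.108),((622,163),.108)]: print("c",ray(C,c(*p),z).round(4))
E
```

```text
tip [ 0.6259 -0.0631  0.2129] 0.32
piv [ 0.5743 -0.0598  0.1238] 0.89
pipeA [ 0.5745 -0.1151  0.1158] 1973.91
pipeB [ 0.5668 -0.0115 -0.0427] 2190.27
[ 0.4863 -0.0129  0.012 ]
[ 0.4896 -0.1293  0.012 ]
[ 0.6483 -0.1278  0.012 ]
[ 0.5028 -0.0499  0.108 ]
[ 0.4997 -0.0884  0.108 ]
[ 0.6401 -0.0504  0.108 ]
[ 0.6372 -0.089   0.108 ]
c [ 0.657  -0.1221  0.012 ]
c [ 0.6592 -0.0035  0.012 ]
c [ 0.6447 -0.0801  0.108 ]
c [ 0.6455 -0.0399  0.108 ]
```

```bash
cat >> h.py <<'E'
from scipy.spatial.transform import Rotation as Ro
def rot(phi):
    "tool down, tool x along -radial/radial direction phi (jaws tangential)"
    x=np.array([np.cos(phi),np.sin(phi),0]);z=np.array([0,0,-1.]);return Ro.from_matrix(np.c_[x,np.cross(z,x),z]).as_rotvec()
def grab(n,name):
    from plant import camera; import cv2
    c=camera(n); np.savez(f"pics/{name}.npz",**c)
    cv2.imwrite(f"pics/{name}.png",cv2.resize(c["color"],(800,600),interpolation=cv2.INTER_CUBIC)); return c
E
python3 - <<'E'
from plant import *; from h import *
p=[.618,-.064,.31]
for phi in (0,np.pi):
    q=solve_ik(p,rot(phi));print(phi,None if q is None else np.round(q,2))
    for th in (1.5,3.4):
        q2=solve_ik([.575+.045*np.cos(th),-.064-.045*np.sin(th),.19],rot(phi-th));print(' ',th,None if q2 is None else np.round(q2,2))
E
```

```text
0 [-0.06  0.23  0.15  1.41 -0.04  1.5  -1.48]
  1.5 [-0.73  0.34  1.07  1.7  -0.31  1.29 -2.67]
  3.4 [ 0.23  0.11 -0.19  1.79  0.02  1.24  1.34]
3.141592653589793 [ 0.25  0.25 -0.23  1.4   0.06  1.51  1.59]
  1.5 [ 0.17  0.21 -0.03  1.67  0.01  1.26  0.21]
  3.4 [-0.09  0.1   0.14  1.8  -0.01  1.24 -1.77]
```

```bash
python3 - <<'E'
from plant import *; from h import *
move_linear([.65,0,.31],speed=.25)
move_gripper(.045)
move_pose([.60,-.064,.325],rot(np.pi))
c=grab("wrist","w1");grab("side","s1");s=read_state()
print(s["t"],s["ft_force"],s["torque"],s["finger_gap"],s["joint_positions"])
for X in [(.629,-.064,.217),(.575,-.064,.145),(.575,-.064,.108)]: print(proj(c,X)*[800/560,600/420])
E
```

```text
2.6083 [0.04709078 0.47459916 0.11556899] [ 0.04656934 -0.01650609 -0.01901564] 0.04513433247935579 [ 0.23661881  0.20316726 -0.20862905  1.41566847  0.04177517  1.52720186
  1.60105931]
[399.75960566 345.41651111]
[399.64395086 246.42806184]
[399.60373707 240.62421108]
```

View pics/w1.png

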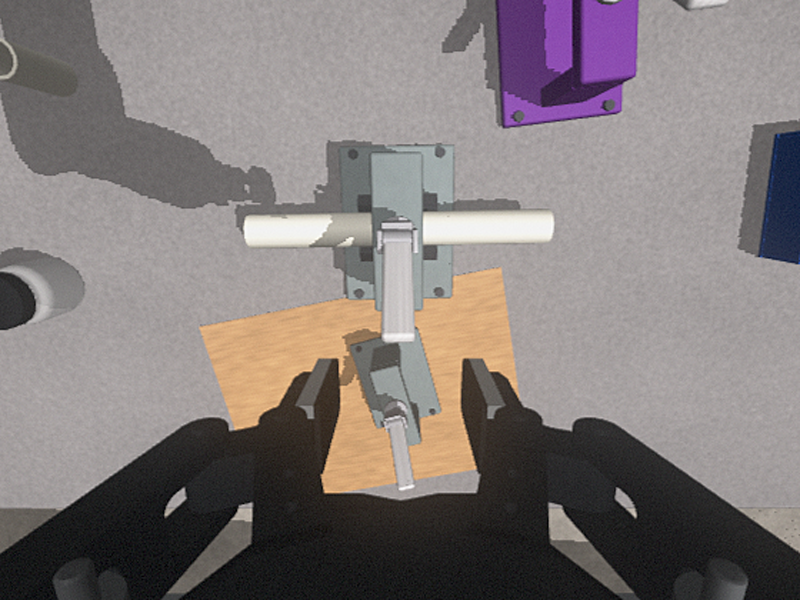

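The wrist view shows the lever end at (398,337), the head at (398,235), and the beam top spanning rows 152–309 and columns 372–423. I'll back-project these to refine the axis.

```bash
cat >> h.py <<'E'
def ray(cam,uv,z):
    d=cam["R"].T@np.linalg.inv(cam["K"])@[*uv,1];o=-cam["R"].T@cam["t"];return o+d*(z-o[2])/d[2]
E
python3 - <<'E'
from h import *
W=np.load("pics/w1.npz")
for n,p,z in [("tip",(398,335),.218),("head",(398,238),.147),("beam",(372,152),.108),("b",(423,309),.108),("base",(340,145),.012),("base",(454,145),.012),("base",(344,297),.012),("base",(452,297),.012)]: print(n,ray(W,np.array(p)*.7,z).round(4))
E
```

```text
tip [ 0.6215 -0.0651  0.218 ]
head [ 0.5683 -0.0653  0.147 ]
beam [ 0.5032 -0.0865  0.108 ]
b [ 0.6364 -0.0429  0.108 ]
base [ 0.4888 -0.1251  0.012 ]
base [ 0.4888 -0.008   0.012 ]
base [ 0.6502 -0.1269  0.012 ]
base [ 0.6502 -0.0046  0.012 ]
```

```bash
cat >> h.py <<'E'
C=np.array([.5695,-.065]); R0=.045; Z0=.184
def pose(th,r=R0,dz=0):
    e=np.array([np.cos(th),-np.sin(th)]); return np.r_[C+r*e, Z0+dz-th*.02/(2*np.pi)], rot(np.pi-th)
def force(th,n=4):
    from plant import read_state,sleep
    F=[]
    for _ in range(n): F.append(read_state()["ft_force"]); sleep(.02)
    F=np.mean(F,0); e=np.array([np.cos(th),-np.sin(th)]); t=np.array([-np.sin(th),-np.cos(th)])
    return np.array([-F[:2]@t, F[:2]@e, F[2]])   # tangential resistance, radial, vertical
E
python3 - <<'E'
from plant import *; from h import *
p,r=pose(0); move_pose(p+[0,0,.06],r); print(move_linear(p,speed=.08,max_force=8))
move_gripper(.028); s=read_state(); print(s["t"],s["finger_gap"],force(0))
for th in np.arange(.1,.65,.1):
    p,r=pose(th); a=read_state()["t"]; move_linear(p,r,speed=.04); print(round(th,2),force(th).round(2),round(read_state()["t"]-a,2))
grab("wrist","w2")
E
```

```text
False
4.2417 0.027615223220396924 [ 0.01844698 -0.13166965 -0.50221994]
0.1 [1.72 0.15 0.6 ] 0.33
0.2 [ 4.8  -0.03  1.34] 0.33
0.3 [4.91 0.75 0.85] 0.33
0.4 [4.41 1.08 0.63] 0.33
0.5 [5.06 1.59 0.36] 0.33
0.6 [4.94 1.54 0.18] 0.33
```

View pics/w2.png

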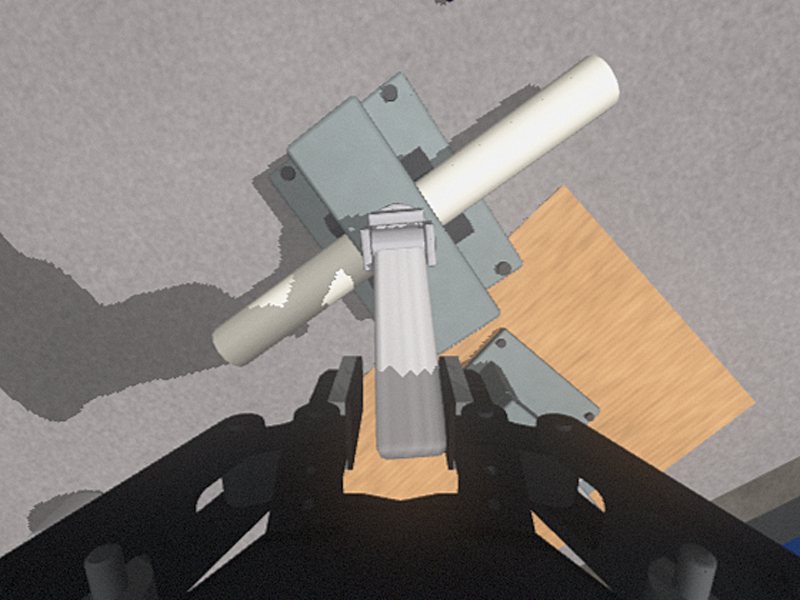

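The pad at (450,420) pushes the lever, and it follows; drag is about 4.9 N. I'll go on until it stiffens.

```bash
python3 - <<'E'
from plant import *; from h import *
th=.6
while th<3.4:
    th+=.1; p,r=pose(th); move_linear(p,r,speed=.045); f=force(th,3); print(round(th,2),f.round(2))
    if f[0]>6.3: break
print(read_state()["t"])
E
```

```text
0.7 [5.04 1.54 0.12]
0.8 [4.84 1.34 0.11]
0.9 [4.78 1.92 0.16]
1.0 [4.76 1.53 0.74]
1.1 [4.8  2.42 1.1 ]
1.2 [4.71 2.07 1.51]
1.3 [4.38 2.07 1.83]
1.4 [4.92 2.37 2.09]
1.5 [4.32 1.73 1.89]
1.6 [3.89 1.34 2.21]
1.7 [4.62 1.25 2.35]
1.8 [4.63 1.41 2.2 ]
1.9 [4.64 0.67 2.77]
2.0 [5.77 0.14 1.79]
2.1 [5.43 0.04 2.47]
2.2 [ 6.12 -0.79  1.46]
2.3 [ 7.32 -1.8   0.91]
11.4583
```

```bash
python3 - <<'E'
from plant import *; from h import *
th=2.3
while th<3.4:
    th+=.04; p,r=pose(th); move_linear(p,r,speed=.03); f=force(th,4); print(round(th,2),f.round(2))
    if f[0]>9.7: break
print(read_state()["t"])
E
```

```text
2.34 [ 7.74 -2.27 -0.15]
2.38 [ 8.82 -3.   -0.07]
2.42 [ 9.99 -3.95 -0.95]
12.4083
```

```bash
python3 - <<'E'
from plant import *; from h import *
s=read_state();print(s["torque"].round(3) if hasattr(s["torque"],'round') else s["torque"], s["ft_force"], s["eef_pos"])
p,r=pose(2.36); move_linear(p,r,speed=.03); print("free",force(2.36).round(2),read_state()["torque"])
grab("wrist","w3")
for th in (2.38,2.39,2.40,2.41,2.42):
    p,r=pose(th); move_linear(p,r,speed=.03); f=force(th,6); print(round(th,3),f.round(2),np.round(read_state()["torque"],3))
print(read_state()["t"])
E
```

```text
[-0.922 -1.798  0.167] [10.05490915 -4.62292048 -0.82109455] [ 0.53751431 -0.09593677  0.17653435]
free [ 3.49 -0.01  0.16] [-0.50278268 -0.50154835  0.08881827]
2.38 [ 5.87 -1.23 -2.7 ] [-0.725 -0.935  0.059]
2.39 [ 6.92 -1.62 -3.35] [-0.769 -1.207  0.032]
2.4 [ 8.17 -1.74 -3.69] [-0.777 -1.371  0.132]
2.41 [ 9.15 -2.8  -4.22] [-0.872 -1.587  0.116]
2.42 [ 9.95 -3.13 -4.95] [-1.013 -1.713  0.127]
14.525
```

View pics/w3.png

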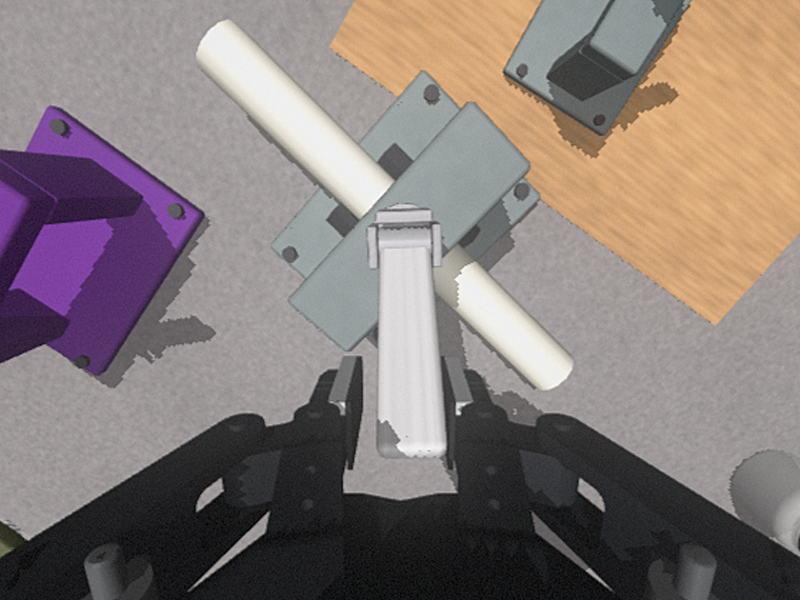

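The lever is centred between the pads at (345–455, 400). The contact torque is about 0.62 N m, against about 0.245 N m measured when running free and 0.3 nominal. I'll check whether the static readings relax before judging the ratio.

```bash
cat >> h.py <<'E'
def moment():
    "moment the tool puts on the bolt (clockwise +), from force and torque about the tool axis"
    from plant import read_state
    s=read_state(); F=np.array(s["ft_force"]); d=np.array(s["eef_pos"])[:2]-C
    return d[0]*F[1]-d[1]*F[0]+s["torque"][2], s["t"]
E
python3 - <<'E'
from plant import *; from h import *
for i in range(12):
    m=[]
    for _ in range(3): m.append(moment()[0]); sleep(.01)
    print(np.round(np.mean(m),3),end=' ')
p,r=pose(2.30); move_linear(p,r,speed=.05)
m=[];F=[]
for _ in range(8): m.append(moment()[0]); F.append(force(2.3,1)); sleep(.01)
print("\nfree",np.mean(m),np.mean(F,0),read_state()["torque"],read_state()["t"])
E
```

```text
0.592 0.586 0.563 0.61 0.613 0.577 0.617 0.548 0.555 0.569 0.577 0.603 
free -0.021878368728768215 [-0.26272345 -0.32858301  0.02062158] [ 0.00449169 -0.00185231 -0.00468375] 15.2917
```

No relaxation, but the drag reference is too coarse to place the ratio between about 2.1 and 2.6. I have time to unscrew a little into the free stretch and recalibrate with the same moment measure.

```bash
python3 - <<'E'
from plant import *; from h import *
def M(n=12):
    m=[]
    for _ in range(n): m.append(moment()[0]); sleep(.008)
    return np.mean(m)
for th in (2.2,2.1,1.9,1.75,1.6,1.45,1.38):
    p,r=pose(th); move_linear(p,r,speed=.06); print("back",th,M(8).round(3),force(th,1).round(1))
p,r=pose(1.43); move_linear(p,r,speed=.05); print("free",M(12).round(3))
for th in (1.53,1.58,1.63,1.68,1.73,1.78,1.83,1.88,1.93,1.98,2.03,2.08):
    p,r=pose(th); move_linear(p,r,speed=.045); print(th,M(10).round(3),force(th,1).round(1))
print(read_state()["t"])
E
```

```text
back 2.2 -0.009 [ 0.5  0.3 -0. ]
back 2.1 -0.105 [-2.   0.2  0.7]
back 1.9 -0.125 [-3.2 -0.6 -0.5]
back 1.75 -0.204 [-4.3  0.3 -0.4]
back 1.6 -0.242 [-4.7  1.1 -0.8]
back 1.45 -0.202 [-3.7  1.9 -1.4]
back 1.38 -0.246 [-4.7  1.9 -0.6]
free -0.009
1.53 0.092 [ 0.7 -0.8  1.3]
1.58 0.309 [ 5.  -1.9 -0.4]
1.63 0.279 [ 5.  -2.4 -0.4]
1.68 0.28 [ 5.5 -2.7  0.1]
1.73 0.269 [ 4.4 -2.   1.3]
1.78 0.265 [ 4.9 -1.6  0.4]
1.83 0.283 [ 3.6 -2.8  0.9]
1.88 0.289 [ 4.6 -3.6 -0.2]
1.93 0.299 [ 4.  -3.5 -1.2]
1.98 0.323 [ 5.4 -3.1 -0.5]
2.03 0.327 [ 5.5 -3.4 -1.2]
2.08 0.362 [ 5.8 -3.8 -1.5]
22.425
```

Local drag is 0.28 N m and stiffening starts near 1.9, so the target reading is about 0.62 (2.2 times). That is where it stood before, so I'll screw back in to there.

```bash
python3 - <<'E'
from plant import *; from h import *
def M(n=12):
    m=[]
    for _ in range(n): m.append(moment()[0]); sleep(.008)
    return np.mean(m)
for th in (2.16,2.24,2.30,2.34,2.38,2.40,2.42,2.44,2.46):
    p,r=pose(th); move_linear(p,r,speed=.04); m=M(10); print(th,m.round(3),force(th,2).round(1))
    if m>.605: break
print(M(20),read_state()["t"])
E
```

```text
2.16 0.366 [ 5.3 -3.9 -1.3]
2.24 0.413 [ 5.9 -4.6 -1.7]
2.3 0.446 [ 6.7 -4.2 -2.9]
2.34 0.512 [ 7.3 -5.4 -3.5]
2.38 0.522 [ 7.7 -5.6 -3.1]
2.4 0.532 [ 8.3 -6.4 -3.4]
2.42 0.572 [ 8.4 -6.1 -3.6]
2.44 0.592 [ 8.8 -6.4 -3.1]
2.46 0.61 [ 8.6 -5.7 -3.9]
0.6196767108542802 25.8917
```

Reading 0.615 N m, about 2.2 times drag: snug. Next I retreat, shut the fingers and fold the lever by pushing outwards and then down from its inner side.

```bash
python3 - <<'E'
from plant import *; from h import *
p,r=pose(2.40); move_linear(p,r,speed=.04); print("free",force(2.4).round(2))
move_linear(p+[0,0,.07],speed=.12); move_gripper(0)
TH=2.40; e=np.array([np.cos(TH),-np.sin(TH)]); PZ=.145-TH*.02/(2*np.pi); s,w=.075,.011
r=rot(np.pi-TH)
def P(a): return np.r_[C+e*(s*np.sin(a)-.005*np.cos(a)-w), PZ+s*np.cos(a)+.005*np.sin(a)]
q=P(.65); st=np.r_[C+e*.016,q[2]]
move_linear(st+[0,0,.05],r,speed=.12); print(move_linear(st,speed=.1,max_force=6), force(TH,2).round(2))
for a in (.65,.75,.85,.95,1.05,1.15,1.25): 
    hit=move_linear(P(a),speed=.06,max_force=25); print(a,hit,force(TH,3).round(2))
print(read_state()["t"]); grab("side","s2"); grab("wrist","w4")
import cv2; a=np.load("pics/s2.npz")["color"][150:270,240:370]; b=np.load("pics/w4.npz")["color"]
o=np.zeros((480,800,3),np.uint8);o[:369,:400]=cv2.resize(a,(400,369),interpolation=cv2.INTER_CUBIC);o[:300,400:]=cv2.resize(b,(400,300));cv2.imwrite("pics/c2.png",o)
E
```

```text
free [ 4.1  -0.23 -0.6 ]
False [ 0.19 -0.39  0.41]
0.65 False [ 0.47 -0.32  0.36]
0.75 False [ 0.64 -0.3   0.4 ]
0.85 False [ 0.52 -0.04  0.41]
0.95 False [ 0.17 -0.05  0.37]
1.05 False [0.56 0.11 0.59]
1.15 False [0.49 0.45 0.86]
1.25 False [ 0.34  0.19 -0.32]
30.7917
```

View pics/c2.png

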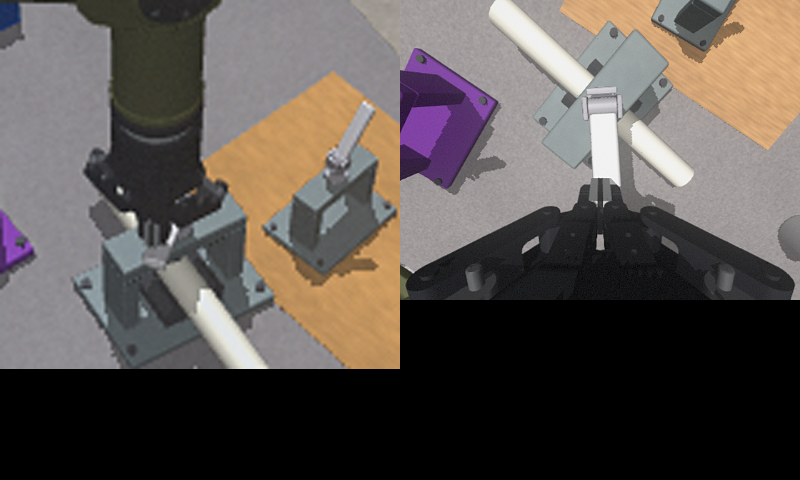

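```bash
python3 - <<'E'
import cv2,numpy as np
a=np.load("pics/s2.npz")["color"][205:245,270:320]; b=np.load("pics/w4.npz")["color"][110:360,190:390]
o=np.zeros((500,800,3),np.uint8);o[:320,:400]=cv2.resize(a,(400,320),interpolation=cv2.INTER_CUBIC);o[:,400:]=cv2.resize(b,(400,500),interpolation=cv2.INTER_CUBIC);cv2.imwrite("pics/c3.png",o)
E
```

```text
(no output)
```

View pics/c3.png

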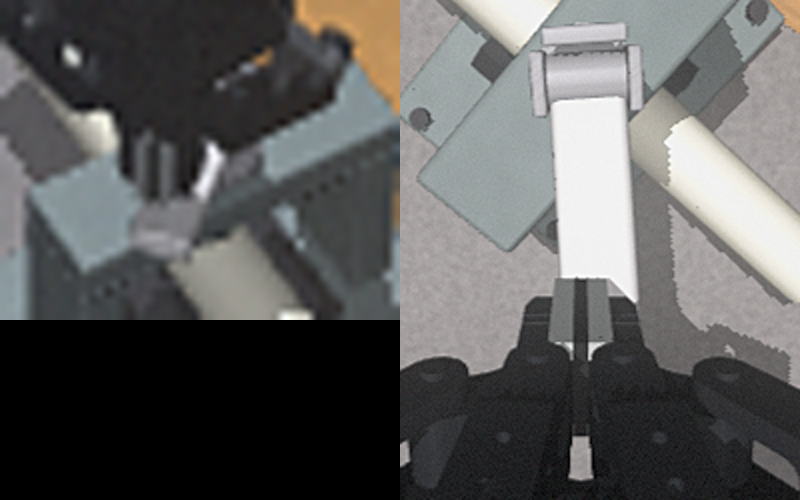

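```bash
python3 - <<'E'
from h import *
S=np.load("pics/s2.npz");W=np.load("pics/w4.npz"); TH=2.35;e=np.array([np.cos(TH),-np.sin(TH)])
for a in (.65,1.0,1.25,1.5):
    for s in (0,.05,.09):
        X=np.r_[C+e*s*np.sin(a),.1375+s*np.cos(a)]; print(a,s,((proj(S,X)-[270,205])*8).round(),((proj(W,X)-[190,110])*2+[400,0]).round())
E
```

```text
0.65 0 [212.  98.] [580.  78.]
0.65 0.05 [192.  96.] [586. 219.]
0.65 0.09 [175.  94.] [594. 387.]
1.0 0 [212.  98.] [580.  78.]
1.0 0.05 [183. 144.] [588. 248.]
1.0 0.09 [158. 183.] [596. 410.]
1.25 0 [212.  98.] [580.  78.]
1.25 0.05 [178. 175.] [588. 253.]
1.25 0.09 [150. 240.] [595. 396.]
1.5 0 [212.  98.] [580.  78.]
1.5 0.05 [176. 201.] [588. 246.]
1.5 0.09 [147. 287.] [594. 368.]
```

The lever end in the side crop, about (165,235), matches a lean of about 1.2 rad, so the lever is folding with the finger. I'll go on to the stop.

```bash
python3 - <<'E'
from plant import *; from h import *
TH=2.37; e=np.array([np.cos(TH),-np.sin(TH)]); PZ=.145-TH*.02/(2*np.pi); s,w=.078,.011
def P(a): return np.r_[C+e*(s*np.sin(a)-.005*np.cos(a)-w), PZ+s*np.cos(a)+.005*np.sin(a)]
for a in (1.35,1.45,1.55):
    hit=move_linear(P(a),speed=.05,max_force=25); print(a,hit,force(TH,3).round(2))
q=P(1.55)
for dz in np.arange(.001,.009,.001):
    move_linear(q-[0,0,dz],speed=.02); f=force(TH,3); print(dz.round(3),f.round(2),np.round(read_state()["eef_pos"][2],4))
    if f[2]>16: break
print(move_linear(q+[0,0,.09],speed=.12), read_state()["t"])
move_linear(np.r_[C-e*.03,q[2]+.14],speed=.2)
grab("wrist","w5");grab("side","s3")
import cv2; a=np.load("pics/s3.npz")["color"][180:280,250:370]; b=np.load("pics/w5.npz")["color"]
o=np.zeros((400,800,3),np.uint8);o[:333,:400]=cv2.resize(a,(400,333),interpolation=cv2.INTER_CUBIC);o[:300,400:]=cv2.resize(b,(400,300));cv2.imwrite("pics/c4.png",o)
S=np.load("pics/s3.npz");W=np.load("pics/w5.npz")
for a in (1.3,1.45,1.55):
    X=np.r_[C+e*.09*np.sin(a),.1375+.09*np.cos(a)]; print(a,((proj(S,X)-[250,180])/.3).round(),(proj(W,X)/1.4+[400,0]).round())
E
```

```text
1.35 False [ 0.16 -0.05  0.12]
1.45 False [-0.22 -0.68  0.51]
1.55 False [0.22 0.04 3.62]
0.001 [-1.01  1.05  7.1 ] 0.144
0.002 [-1.08  1.85 10.77] 0.1439
0.003 [-1.55  2.58 14.44] 0.1437
0.004 [-1.78  3.19 17.48] 0.1435
False 34.1083
1.3 [127. 187.] [602. 225.]
1.45 [126. 199.] [602. 221.]
1.55 [126. 206.] [602. 218.]
```

View pics/c4.png

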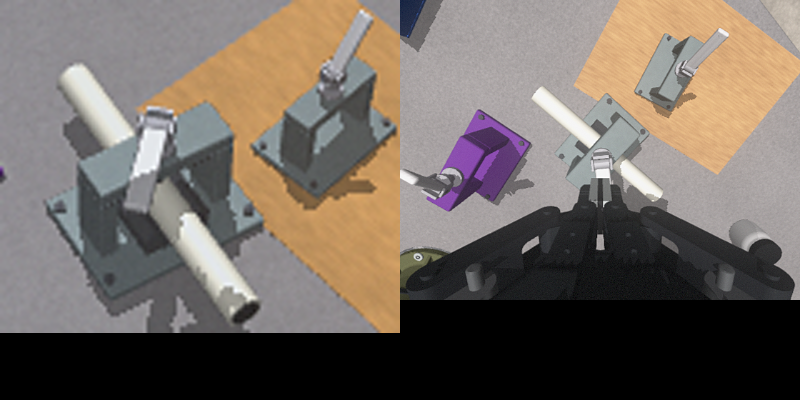

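The lever lies level, its end at about (138,208) in the side crop, close to the 1.55 rad prediction of (126,206). It held rigid under 17 N. The pipe is in its place and the tool is clear.

```bash
python3 - <<'E'
from plant import *
s=read_state();print(s["t"],s["ft_force"],s["eef_pos"]);sign_off()
E
```

```text
34.9 [-0.59168053 -0.49221754 -0.34153036] [ 0.5898667  -0.04571988  0.2830918 ]
the job is handed in; nothing more can be done
```

I clamped the pipe in the large grey fixture and handed the job in at 34.9 s. The bolt is snug and the lever is folded fully closed. No verdict is reported, so the checks below are my own.

- **Snugness:** the last torque reading was about 0.615 N m, against about 0.28 N m of free drag, a ratio of about 2.2. The bolt turned about 2.4 rad.
- **Disagreement on drag:** my first drag readings were lower, about 0.245 N m, and would put the ratio near 2.5. The nominal 0.3 N m gives about 2.05. To settle this I unscrewed the bolt about 0.9 rad, measured the drag again, and screwed it back in. All three ratios are within the 1.9 to 2.5 range, the first only just.
- **Lever:** it moved only about 0.5 mm between 3.6 and 17 N of downward push, and the side view shows it level. The sensed force was close to zero during most of the fold, where I expected about 3 N. The pictures confirmed it was folding all the same.
- **Surroundings:** the last pictures show the pipe in its place, the look-alikes undisturbed and the gripper clear. The last view did not show all the bystanders, but the arm never went near them.

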